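Old cork mat from under the pot stand into the tilt-out bin

TASK

The old cork mat has slid most of the way under the wooden pot stand. Draw it out from under the stand, keeping it flat on the counter, and then push it off the front edge of the counter so that it drops into the open tilt-out bin below. Go gently: do not lean hard on the mat, do not lift it, and leave the stand with its pot, and everything else on the counter, where they are.

Things in the scene. Friction and masses are not known exactly. Their poses are not given: they have to be found in the camera images.
- cork_mat: Flat round cork mat, 110 mm across, 8 mm thick, 35 to 75 g, flat on the counter. At the start 35 to 45 mm of it shows beyond the pot stand's open front. A fingertip pressing with about 8 to 15 N grips it better than the counter does and takes it along; an upright finger can chatter, one leaning so that its tip trails slides smoothly. Over 60 N breaks it. Origin: centre of underside, z up.
- pot_stand: Loose wooden pot stand, 1.1 kg: slatted board 220 (x) by 240 mm (y), underside at 25 mm, top at 40 mm, gaps 6 mm, on solid side runners (200 mm clear between) and a solid back rail. Open only at its front, the +x face, 110 mm from the origin. Origin: centre of footprint, on the counter; its x points to the open front, within 0.25 rad of the world's x.
- pot: Empty aluminium cooker pot, 150 mm across, 95 mm high, 0.4 to 0.65 kg, standing on the pot stand, its wall at least 50 mm behind the stand's front. Origin: centre of its underside.
- bin: Open tilt-out plywood bin under the counter's front edge, fixed, 274 mm wide inside (y); it hangs anywhere within 120 mm either way along the edge. Origin: on its underside, straight below the counter's edge, mid width; x away from the robot, z up.
- bin_mouth (a point): Middle of the near side of the bin's open mouth: straight below the counter's front edge and 65 mm below the counter's top, at mid width. The mouth runs from here about 200 mm away from the robot (x) and 137 mm either way in y; the bin's inner floor lies 110 mm below it.
- edge (a point): A point on the straight front edge of the counter top, which runs along y at x = 0.74 m; the counter is flat, its top at z = 0.
- pot_lid: Aluminium pot lid, 166 mm across, lying upside down on its knob, 40 mm high. Bystander. Origin: underside.
- bowl: Blue plastic bowl, 160 mm across, 60 mm high. Bystander. Origin: underside.
- whisk: Stainless whisk, 285 mm long, 60 mm high, lying down. Bystander. Origin: on the counter under the front end of the handle; the balloon lies to its +x.
- salt_jar: Glass salt jar with metal cap, 52 mm across, 85 mm high, near the front edge. Bystander. Origin: underside.
- mug: White mug, 76 mm across, 85 mm high. Bystander. Origin: underside.
Mind the look-alikes: they are no part of the job. Of the things shaped like the cork_mat, the cork one is meant.

How it is judged:
By the outcome, as a careful person would: the job done as asked, in the order asked, and still so for the second after the job is handed in, with the robot touching nothing.
It also fails if it takes over 72 s, if anything falls off the work surface, if the arm or the gripper's body presses on something with over 40 N, if the wrist force passes 120 N, or if a joint passes its speed limit or range.

ROBOT

A 6-joint arm with a two-finger parallel gripper is mounted at the origin on the work surface. World frame = base frame: x ahead of the robot, y to its left, z up, the work surface at z = 0. Lengths are in m, angles in rad, forces in N, time in s.
With the tool pointing down it reaches from about 0.275 to 1 m from the base axis. Payload 8.4 kg.
Tool frame: the origin (TCP) lies at the very end of the fingers, on their centre line; the grasp point (between the pads) lies 19 mm behind it; z points along the fingers, y is the direction in which the jaws open and shut (so a half turn about z gives the same grasp; the last joint's range is limited). The gripper opens to 85 mm and grips with 20 to 120 N. Pads are 22 mm wide; open, the fingers measure 114 mm over their backs; the gripper's body (76 mm by 85 mm) begins 54 mm behind the grasp point. The pads swing forward as they close: fully open they stand 13 mm farther back than shut.
Start: joints at [-1.144, 0.353, 1.633, -0, 1.155, -0.002], TCP at [0.26, -0.568, 0.231] pointing down, gripper open.
Joint ranges: [-2.63, 2.63], [-0.92, 2.1], [0.06, 2.66], [-1.3, 4.44], [0, 2.69], [-3.02, 3.02]. Speed limits (rad/s): [2.22, 2.22, 2.79, 3.14, 3.14, 3.14].

INTERFACE

Orientations are given as [roll, pitch, yaw] about the fixed x, y, z axes, in that order (R = Rz(yaw) Ry(pitch) Rx(roll)).
In Python, from rig import readout, vision, ticket gives the robot as it stands.
- The arm moves only by the tool step_arm, never from a script. Its argument "moves" is text: rows parted by semicolons, each of 7 numbers parted by spaces: the finger opening in cm, from 0 to 8.54, then the shift along the world's x, y, z in cm, then the turn, a rotation vector about the world's x, y, z in rad. In form: claw dx dy dz ax ay az; .... A call has exactly 5 rows; each row shifts and turns the commanded pose from where the row before left it; what a row does not reach is not made up. A row lasts 1/8 s, in which the tool goes at most 62.5 mm and 10.7 degrees, less where a joint would pass 70% of its speed; a pose out of reach is approached as far as the arm can. A call is refused whole if a number of a shift passes 6.25 or a number of a turn 0.188, either way. A call with a gripper value outside its range is refused whole. The fingers move at their own pace and stop on an object; "grip_force" is the grip in N (left out, the last holds). Time passes only in rows, so rows that do not move let the fingers close, or fill a call up. It gives the time, the measured TCP pose, the force and the opening at its end, in the units of the state.
- readout.sense(): the state, without advancing time (a new reading comes with each control period).
- vision.camera(name): name is "scene" or "side" or "wrist"; returns the picture (480x640x3 uint8, red, green, blue); there is no depth.
- vision.calibration(name): a dict with "camera_matrix" (3x3 intrinsics, pixels), "eye" and "orientation" of the camera in the world. Camera axes: x right, y up, looking along -z (the intrinsics and any distortion apply to the point x, -y, -z); pixel columns grow to the right and rows downward; lengths in m; the calibration is good to about 2 mm. A picture is of the moment at which its call begins: read the wrist's pose just before it. calibration takes no time and is no camera call; for the wrist camera it gives the pose at the moment of the call.
- ticket.close_job(): hands the job in, once; it reports no verdict.
The state is a dict: "time_s": time; "qpos": joint angles; "qd": joint speeds; "effort": joint torques, N m; "eef_pos": TCP position; "eef_rot": TCP orientation; "contact_force": force on the tool from outside, world axes, zero at the start; "ft_torque": the same for the moment, N m; "grip_width": finger opening in m.
Only numpy, scipy, OpenCV 4.12 (cv2) and the standard library are available. Lean on these libraries where they do the work, as an engineer would, in place of code of your own. Each camera call takes 0.05 s, during which the arm holds its last target.

## Working session

There is one attempt and no reset: what is moved stays moved. The work goes in short steps, Python scripts to look and compute and a tool call to move; the robot and the scene stay as the last step left them, time stands still between calls to the robot, and variables do not carry over. Pictures are saved under pics/ and viewed, and the job is handed in when it is done.

Besides the shell and the picture viewer there is one more tool, called after "Request:" as name(argument=value, ...) on one line, values as JSON. step_arm: Moves the arm, as the interface text tells. Its arguments: {"type":"object","properties":{"moves":{"type":"string"},"grip_force":{"type":"number"}},"required":["moves"]}

```bash
ls; mkdir -p pics
python3 - <<'E'
from rig import readout, vision, ticket
import cv2
print(readout.sense())
for n in ("scene","side"):
    im=vision.camera(n); cv2.imwrite(f"pics/{n}0.png",im[:,:,::-1]); print(n,vision.calibration(n))
E
```

```text
pics
{'time_s': 0.0, 'qpos': array([-1.14439140e+00,  3.53629735e-01,  1.63416059e+00, -1.80171700e-05,
        1.15522031e+00, -2.37940342e-03]), 'qd': array([-5.66395934e-04, -1.53456139e-05,  1.48451791e-03,  3.35702469e-04,
        4.86585600e-04,  2.97613477e-04]), 'effort': array([-4.02767517e-03, -6.05258131e+01, -3.42063332e+01, -3.42245412e-04,
        9.47844033e-03,  1.90017209e-05]), 'eef_pos': array([ 0.25965412, -0.56796371,  0.23056188]), 'eef_rot': array([-3.14017464e+00,  1.30993066e-05,  4.28791620e-01]), 'contact_force': array([0.18328152, 0.26164586, 0.11529187]), 'ft_torque': array([-0.00985864, -0.02209214, -0.01985165]), 'grip_width': 0.0856987301651692}
scene {'camera_matrix': array([[498.20913512,   0.        , 325.21771235],
       [  0.        , 498.20913512, 236.58845959],
       [  0.        ,   0.        ,   1.        ]]), 'eye': array([1.08361735, 0.69478912, 0.45809791]), 'orientation': array([0.98011165, 0.00352213, 2.43448338])}
side {'camera_matrix': array([[548.88851765,   0.        , 311.040207  ],
       [  0.        , 548.88851765, 244.78097916],
       [  0.        ,   0.        ,   1.        ]]), 'eye': array([-0.08587593,  0.67882966,  0.97070419]), 'orientation': array([ 0.68967007, -0.01705816, -2.38054376])}
```

View pics/scene0.png

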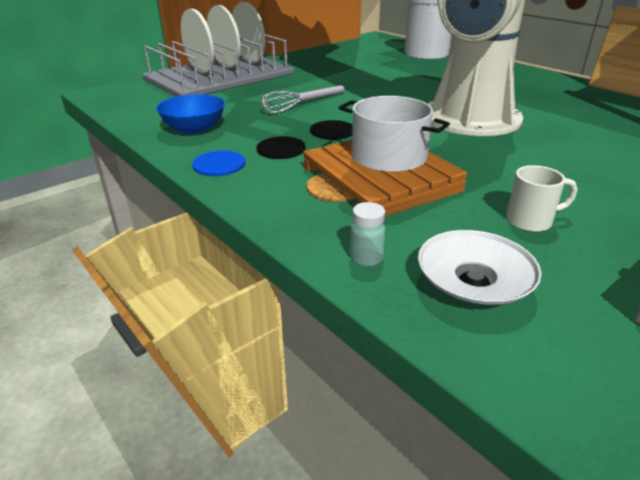

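View pics/side0.png

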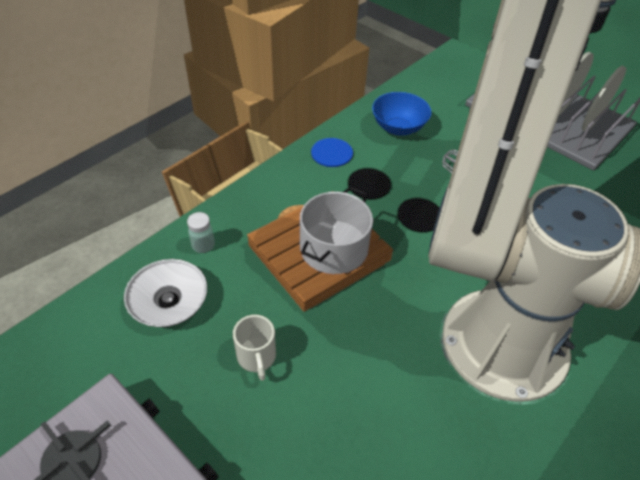

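The scene view shows the mat's cork rim at about (330,187), in front of the stand. There are look-alike discs: blue at (219,162) and black at (281,147) and (331,130). The jar is at (368,235) and the bin at the lower left. In the side view the mat is at (292,213). Next I'll measure these.

```bash
cat > h.py <<'E'
import numpy as np, cv2
from scipy.spatial.transform import Rotation as R
from rig import readout, vision
def ray(cal,px):
    K=cal["camera_matrix"]; px=np.atleast_2d(np.array(px,float))
    d=np.c_[(px[:,0]-K[0,2])/K[0,0],-(px[:,1]-K[1,2])/K[1,1],-np.ones(len(px))]
    return np.array(cal["eye"]), d@R.from_euler("xyz",cal["orientation"]).as_matrix().T
def onplane(cal,px,z):
    e,d=ray(cal,px); return e+d*((z-e[2])/d[:,2])[:,None]
def proj(cal,P):
    K=cal["camera_matrix"]; P=np.atleast_2d(P)
    c=(P-cal["eye"])@R.from_euler("xyz",cal["orientation"]).as_matrix()
    return np.c_[K[0,0]*c[:,0]/-c[:,2]+K[0,2],-K[1,1]*c[:,1]/-c[:,2]+K[1,2]]
E
python3 - <<'E'
from h import *
s=cv2.imread("pics/scene0.png"); d=cv2.imread("pics/side0.png")
cv2.imwrite("pics/c1.png",cv2.resize(s[80:230,290:490],None,fx=4,fy=4,interpolation=cv2.INTER_CUBIC))
cv2.imwrite("pics/c2.png",cv2.resize(d[170:320,230:430],None,fx=4,fy=4,interpolation=cv2.INTER_CUBIC))
c=vision.calibration("scene"); c2=vision.calibration("side")
# edge sanity
for y in (-.3,-.1,.1,.3): print(y,proj(c,[.74,y,0])[0],proj(c2,[.74,y,0])[0])
E
```

```text
-0.3 [146.60172293 160.22531445] [332.27854375 115.62487449]
-0.1 [191.28247922 194.5203513 ] [282.11195637 148.54507653]
0.1 [249.81506988 239.44746356] [225.09011745 185.9638159 ]
0.3 [329.82262293 300.85783813] [159.70482677 228.87080025]
```

View pics/c1.png

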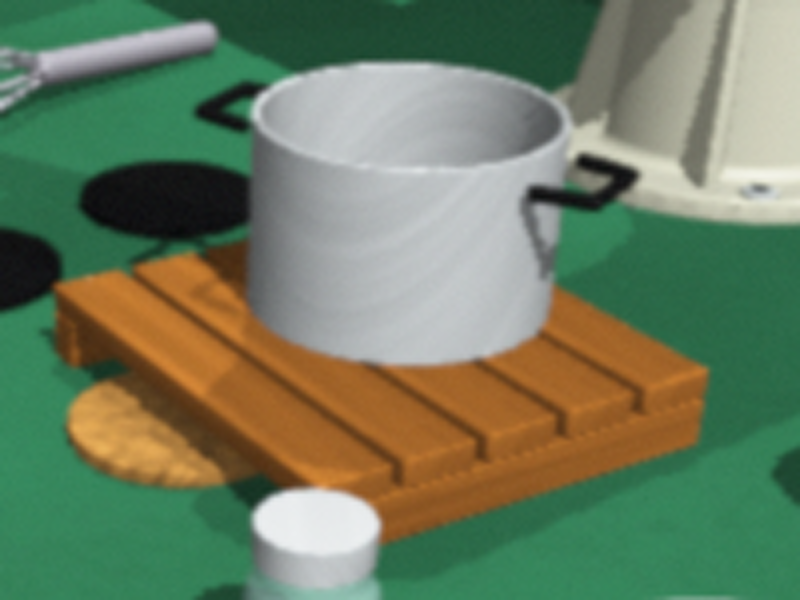

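View pics/c2.png

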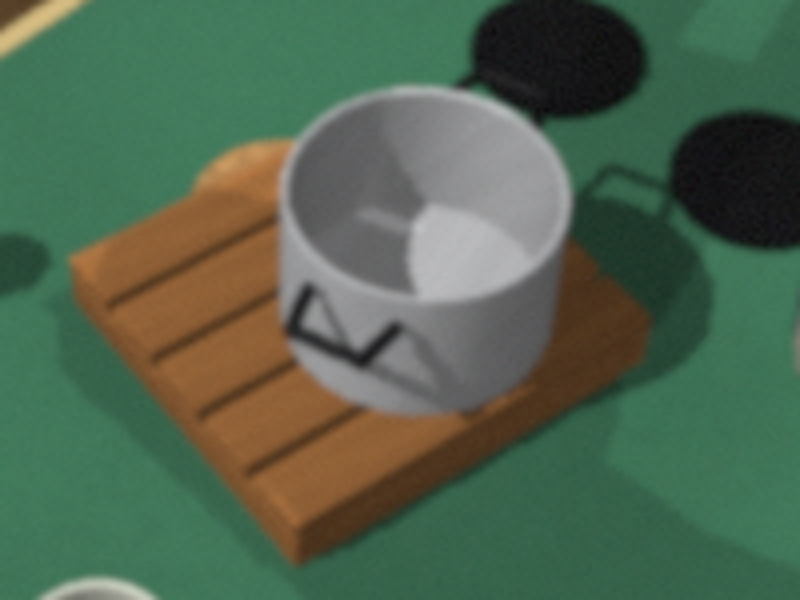

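```bash
cat >> h.py <<'E'
from scipy.optimize import least_squares
def fitc(P,r=None,w0=None):
    P=np.asarray(P)[:,:2]; m=P.mean(0)
    if r is None:
        s=least_squares(lambda v:np.hypot(*(P-v[:2]).T)-v[2],[*m,.06],loss='soft_l1',f_scale=.002)
    else: s=least_squares(lambda v:np.hypot(*(P-v[:2]).T)-r,w0 if w0 is not None else m,loss='soft_l1',f_scale=.002)
    return s.x, np.sqrt(np.mean(s.fun**2))
E
python3 - <<'E'
from h import *
c=vision.calibration("scene"); c2=vision.calibration("side")
f=lambda p:np.array(p,float)/4+[290-.375,80-.375]
g=lambda p:np.array(p,float)/4+[230-.375,170-.375]
print("scene FR,BL",onplane(c,f([[55,288],[707,368]]),.04).round(4))
print("side FL,BL,BR",onplane(c2,g([[72,262],[297,530],[650,325]]),.04).round(4))
# rim pts of mat, scene: left side outline top edge (z .008) and bottom edge 
top=f([[130,378],[100,388],[78,404],[68,420]]); bot=f([[70,432],[85,452],[105,467],[130,478],[160,485],[190,486],[225,480],[255,474]])
P=np.r_[onplane(c,top,.008),onplane(c,bot,.0)]
print(P.round(3)); print(fitc(P,.055,[.53,.08]))
Q=onplane(c2,g([[196,188],[204,172],[220,156],[240,146],[262,141],[285,140]]),.008)
print(Q.round(3)); print(fitc(Q,.055,[.5,.08])); 
s=cv2.imread("pics/scene0.png"); h=cv2.cvtColor(s,cv2.COLOR_BGR2HSV)
def blob(m,near):
    cs,_=cv2.findContours(m.astype(np.uint8),cv2.RETR_EXTERNAL,cv2.CHAIN_APPROX_NONE)
    return max((k for k in cs if cv2.pointPolygonTest(k,near,False)>=0),key=len)[:,0,:]
print("blue disc",fitc(onplane(c,blob((h[...,0]>100)&(h[...,0]<125)&(h[...,1]>180),(219,162)),.006)))
for n in ((281,147),(325,130)): print("black",fitc(onplane(c,blob(s.max(2)<50,n),.006)))
print("jar cap top", onplane(c,[[354,211],[384,211],[369,206],[369,217]],.085).round(3))
print("lid", onplane(c,[[420,262],[539,268]],.04).round(3))
E
python3 - <<'E'
import cv2
s=cv2.imread("pics/scene0.png")
cv2.imwrite("pics/c3.png",cv2.resize(s[190:460,60:310],None,fx=2.2,fy=2.2,interpolation=cv2.INTER_CUBIC))
E
```

```text
scene FR,BL [[ 0.5127 -0.0435  0.04  ]
 [ 0.3388  0.2265  0.04  ]]
side FL,BL,BR [[5.521e-01 1.905e-01 4.000e-02]
 [3.388e-01 2.310e-01 4.000e-02]
 [2.936e-01 4.000e-04 4.000e-02]]
[[0.508 0.009 0.008]
 [0.526 0.008 0.008]
 [0.545 0.014 0.008]
 [0.559 0.024 0.008]
 [0.557 0.022 0.   ]
 [0.564 0.042 0.   ]
 [0.566 0.06  0.   ]
 [0.564 0.076 0.   ]
 [0.558 0.09  0.   ]
 [0.548 0.099 0.   ]
 [0.532 0.106 0.   ]
 [0.518 0.111 0.   ]]
(array([0.51224419, 0.05748874]), np.float64(0.0025965575446601492))
[[0.565 0.084 0.008]
 [0.57  0.071 0.008]
 [0.573 0.055 0.008]
 [0.57  0.041 0.008]
 [0.564 0.029 0.008]
 [0.554 0.019 0.008]]
(array([0.61731301, 0.04233153]), np.float64(0.008503890757462749))
blue disc (array([ 0.63409056, -0.17913425,  0.05874773]), np.float64(0.002333660232308283))
black (array([ 0.48867229, -0.1570783 ,  0.05592322]), np.float64(0.002010175469761849))
black (array([ 0.33455086, -0.15920309,  0.05558994]), np.float64(0.0031581167204496265))
jar cap top [[0.648 0.247 0.085]
 [0.615 0.276 0.085]
 [0.621 0.251 0.085]
 [0.643 0.274 0.085]]
lid [[0.621 0.355 0.04 ]
 [0.508 0.471 0.04 ]]
```

View pics/c3.png

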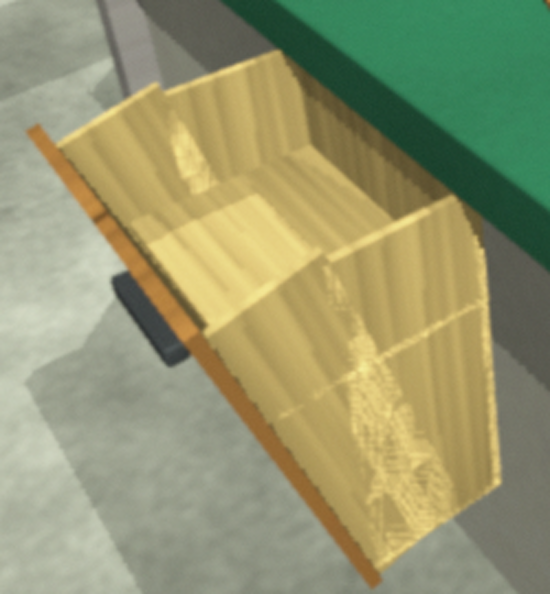

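Run:
```python
from h import *
c=vision.calibration("scene"); c2=vision.calibration("side")
b=lambda p:np.array(p,float)/2.2+[60,190]
print("bin rim (far wall, near wall) z-.065",onplane(c,b([[160,88],[283,52],[320,255],[455,198],[60,145],[210,333]]),-.065).round(3))
print("side rim",onplane(c2,[[168,178],[243,128],[175,180],[182,213],[282,152]],-.065).round(3))
print("rack",onplane(c,[[145,75],[293,70]],0).round(3))
f=lambda p:np.array(p,float)/4+[230-.375,170-.375]
Q=onplane(c2,f([[196,188],[204,172],[220,156],[240,146],[262,141],[285,140]]),.008)
print(fitc(Q,.055,[.51,.055]))
d=cv2.imread("pics/side0.png"); cv2.imwrite("pics/c4.png",cv2.resize(d[100:250,150:350],None,fx=4,fy=4,interpolation=cv2.INTER_CUBIC))
```

```text
bin rim (far wall, near wall) z-.065 [[ 0.844 -0.159 -0.065]
 [ 0.734 -0.144 -0.065]
 [ 0.846  0.126 -0.065]
 [ 0.737  0.136 -0.065]
 [ 0.94  -0.13  -0.065]
 [ 0.939  0.147 -0.065]]
side rim [[ 0.928  0.149 -0.065]
 [ 0.943 -0.135 -0.065]
 [ 0.908  0.141 -0.065]
 [ 0.799  0.203 -0.065]
 [ 0.785 -0.142 -0.065]]
rack [[ 0.474 -0.912  0.   ]
 [ 0.081 -0.645  0.   ]]
(array([0.51706102, 0.05778216]), np.float64(0.0006989741063503042))
```

View pics/c4.png

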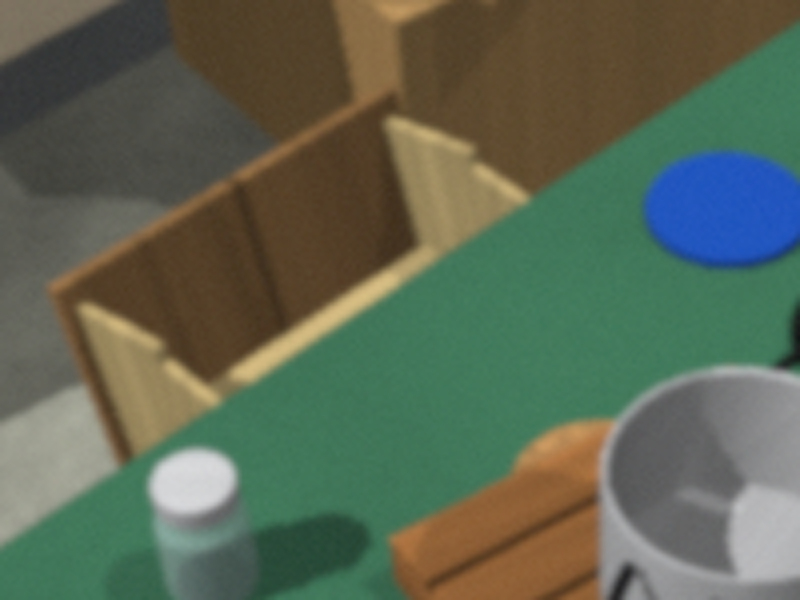

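Request:
step_arm(moves="0 2.4 5.2 0 0 0 -0.043; 0 2.4 5.2 0 0 0 -0.043; 0 2.4 5.2 0 0 0 -0.043; 0 2.4 5.2 0 0 0 -0.043; 0 2.4 5.2 0 0 0 -0.043", grip_force=40)

```text
time_s: 0.72
eef_pos: [0.3802, -0.3066, 0.2311]
eef_rot: [-3.141, 0.0, 0.212]
contact_force: [-0.1, 0.2, -0.1]
grip_width: -0.0001
```

Request:
step_arm(moves="0 2.4 5.2 0 0 0 -0.043; 0 2.4 5.2 0 0 0 -0.043; 0 2.4 5.2 0 0 0 -0.043; 0 2.4 5.2 0 0 0 -0.043; 0 2.4 5.2 0 0 0 -0.043")

```text
time_s: 1.35
eef_pos: [0.5003, -0.0466, 0.2312]
eef_rot: [3.141, -0.0, -0.002]
contact_force: [0.0, -0.6, 1.1]
grip_width: -0.0
```

Request:
step_arm(moves="0 1 2 -2 0 0.07 0; 0 1 2 -2 0 0.07 0; 0 1 2 -2 0 0.07 0; 0 1 2 -2 0 0.07 0; 0 0.5 1.7 -2 0 0.07 0")

```text
time_s: 1.98
eef_pos: [0.5452, 0.0494, 0.1303]
eef_rot: [3.141, 0.352, -0.001]
contact_force: [-0.9, -0.2, 0.1]
grip_width: 0.0
```

Request:
step_arm(moves="0 0 0 -2 0 0 0; 0 0 0 -2 0 0 0; 0 0 0 -2 0 0 0; 0 0 0 -1 0 0 0; 0 0 0 0 0 0 0")

```text
time_s: 2.6
eef_pos: [0.5444, 0.0483, 0.0609]
eef_rot: [3.141, 0.351, -0.002]
contact_force: [-0.4, -0.4, 0.1]
grip_width: -0.0
```

Run:
```python
from h import *
print(readout.sense())
s=vision.camera("scene")[:,:,::-1]; w=vision.camera("wrist")[:,:,::-1]
cv2.imwrite("pics/c5.png",np.hstack([cv2.resize(s[80:240,250:450],(400,320),interpolation=cv2.INTER_CUBIC),cv2.resize(w,(400,300))[:320] if 0 else cv2.copyMakeBorder(cv2.resize(w,(400,300)),0,20,0,0,0)]))
```

```text
{'time_s': 2.6, 'qpos': array([0.07048295, 0.62594631, 1.67009108, 0.02608587, 1.19562165,
       1.62902138]), 'qd': array([ 0.00117993, -0.01790033, -0.01638744,  0.0002539 ,  0.01321291,
        0.00088872]), 'effort': array([-4.34893649e-02, -6.77368927e+01, -2.39068902e+01,  1.02326651e-01,
        1.82507627e+00, -5.81694127e-03]), 'eef_pos': array([0.54442118, 0.04827739, 0.06090446]), 'eef_rot': array([ 3.14108449e+00,  3.50756099e-01, -1.68371463e-03]), 'contact_force': array([-0.36565391, -0.42081779,  0.11166244]), 'ft_torque': array([-0.01477218, -0.11445035, -0.04002751]), 'grip_width': -2.3660453973107435e-05}
```

View pics/c5.png

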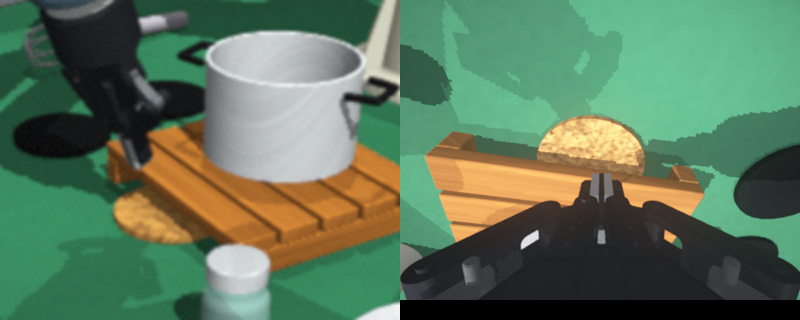

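The scene view shows the tip above the mat. The wrist view shows the cork lobe whole, with its rim top at about (307,184) in full-image pixels. I'll measure from that.

Run:
```python
from h import *
cal=vision.calibration("wrist"); w=vision.camera("wrist")[:,:,::-1].copy()
cv2.imwrite("pics/w1.png",w); h=cv2.cvtColor(w,cv2.COLOR_BGR2HSV)
m=((h[...,0]>8)&(h[...,0]<28)&(h[...,1]>70)&(h[...,2]>120)).astype(np.uint8); 
cols=range(228,385,8); P=[]
for x in cols:
    y=np.where(m[:300,x])[0]; P.append([x,y.min()])
P=np.array(P); Q=onplane(cal,P,.008); print(np.c_[P,Q[:,:2].round(3)]); print(fitc(Q[1:-1],.055,[.515,.057]))
# stand front upper edge
print(onplane(cal,[[40,246],[497,318]],.04).round(3)); print("tip px",proj(cal,[0.5444,.0483,.0609]))
```

```text
[[2.28e+02 2.23e+02 5.50e-01 1.02e-01]
 [2.36e+02 2.12e+02 5.58e-01 9.60e-02]
 [2.44e+02 2.05e+02 5.62e-01 9.10e-02]
 [2.52e+02 1.99e+02 5.66e-01 8.60e-02]
 [2.60e+02 1.95e+02 5.68e-01 8.10e-02]
 [2.68e+02 1.91e+02 5.71e-01 7.70e-02]
 [2.76e+02 1.89e+02 5.72e-01 7.20e-02]
 [2.84e+02 1.87e+02 5.73e-01 6.80e-02]
 [2.92e+02 1.86e+02 5.74e-01 6.30e-02]
 [3.00e+02 1.85e+02 5.75e-01 5.90e-02]
 [3.08e+02 1.85e+02 5.75e-01 5.50e-02]
 [3.16e+02 1.86e+02 5.74e-01 5.00e-02]
 [3.24e+02 1.87e+02 5.73e-01 4.60e-02]
 [3.32e+02 1.89e+02 5.72e-01 4.20e-02]
 [3.40e+02 1.91e+02 5.71e-01 3.70e-02]
 [3.48e+02 1.95e+02 5.68e-01 3.30e-02]
 [3.56e+02 2.00e+02 5.65e-01 2.80e-02]
 [3.64e+02 2.05e+02 5.62e-01 2.40e-02]
 [3.72e+02 2.12e+02 5.58e-01 1.90e-02]
 [3.80e+02 2.22e+02 5.51e-01 1.30e-02]]
(array([0.5192026, 0.0572445]), np.float64(0.0002985607218960684))
[[ 0.557  0.186  0.04 ]
 [ 0.505 -0.054  0.04 ]]
tip px [[319.33640911 294.74156961]]
```

View pics/w1.png

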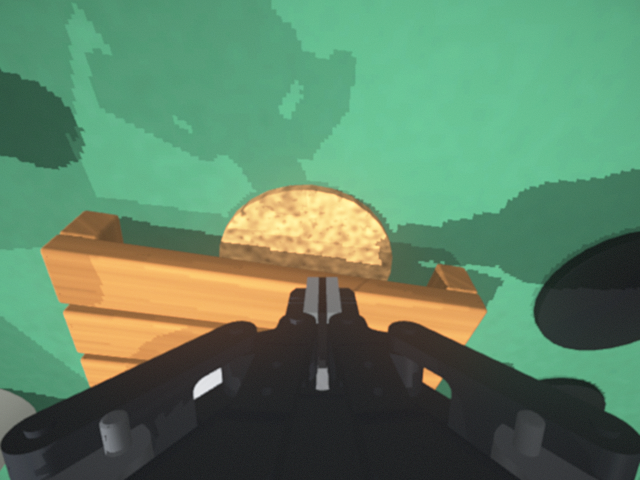

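Request:
step_arm(moves="0 0.1 0.3 -1.5 0 0 0; 0 0.1 0.3 -1.5 0 0 0; 0 0 0 -1 0 0 0; 0 0 0 -0.4 0 0 0; 0 0 0 -0.1 0 0 0")

```text
time_s: 3.38
eef_pos: [0.5467, 0.0545, 0.0159]
eef_rot: [3.141, 0.351, -0.001]
contact_force: [0.5, 0.2, 0.3]
grip_width: -0.0
```

Request:
step_arm(moves="0 0 0 -0.1 0 0 0; 0 0 0 -0.1 0 0 0; 0 0 0 -0.1 0 0 0; 0 0 0 0 0 0 0; 0 0 0 0 0 0 0")

```text
time_s: 4.0
eef_pos: [0.5469, 0.0546, 0.0133]
eef_rot: [3.141, 0.35, -0.001]
contact_force: [-0.6, -0.7, -1.0]
grip_width: 0.0002
```

Request:
step_arm(moves="0 0 0 -0.05 0 0 0; 0 0 0 -0.05 0 0 0; 0 0 0 0 0 0 0; 0 0 0 0 0 0 0; 0 0 0 0 0 0 0")

```text
time_s: 4.62
eef_pos: [0.5469, 0.0546, 0.0123]
eef_rot: [3.141, 0.35, -0.001]
contact_force: [-0.5, -0.8, 0.3]
grip_width: -0.0001
```

```bash
python3 -c "
from rig import readout;s=readout.sense();print(s['contact_force'],s['eef_pos'])"
```

```text
[-0.54860218 -0.82290586  0.26969978] [0.54685541 0.05459142 0.01228385]
```

Request:
step_arm(moves="0 0 0 -0.05 0 0 0; 0 0 0 0 0 0 0; 0 0 0 -0.05 0 0 0; 0 0 0 0 0 0 0; 0 0 0 0 0 0 0")

```text
time_s: 5.25
eef_pos: [0.5469, 0.0546, 0.0113]
eef_rot: [3.141, 0.35, -0.001]
contact_force: [0.4, -0.1, -0.2]
grip_width: -0.0001
```

Request:
step_arm(moves="0 0 0 -0.05 0 0 0; 0 0 0 0 0 0 0; 0 0 0 -0.03 0 0 0; 0 0 0 0 0 0 0; 0 0 0 0 0 0 0")

```text
time_s: 5.88
eef_pos: [0.5469, 0.0546, 0.0106]
eef_rot: [3.141, 0.35, -0.001]
contact_force: [-0.3, 0.2, 3.5]
grip_width: -0.0002
```

Request:
step_arm(moves="0 0 0 -0.03 0 0 0; 0 0 0 0 0 0 0; 0 0 0 0 0 0 0; 0 0 0 0 0 0 0; 0 0 0 0 0 0 0")

```text
time_s: 6.5
eef_pos: [0.5469, 0.0546, 0.0105]
eef_rot: [3.141, 0.35, -0.001]
contact_force: [-0.5, -0.2, 5.9]
grip_width: -0.0001
```

Request:
step_arm(moves="0 0 0 -0.05 0 0 0; 0 0 0 0 0 0 0; 0 0 0 0 0 0 0; 0 0 0 0 0 0 0; 0 0 0 0 0 0 0")

```text
time_s: 7.12
eef_pos: [0.5469, 0.0546, 0.0104]
eef_rot: [3.141, 0.35, -0.001]
contact_force: [-0.7, 0.3, 9.7]
grip_width: -0.0001
```

Request:
step_arm(moves="0 0 0 -0.02 0 0 0; 0 0.2 0 0 0 0 0; 0 0.2 0 0 0 0 0; 0 0.2 0 0 0 0 0; 0 0.2 0 0 0 0 0")

```text
time_s: 7.75
eef_pos: [0.5524, 0.0546, 0.0104]
eef_rot: [3.141, 0.356, -0.001]
contact_force: [-9.0, 0.2, 13.6]
grip_width: -0.0003
```

```bash
cat > mat.py <<'E'
from h import *
import sys
cal=vision.calibration("wrist"); w=vision.camera("wrist")[:,:,::-1].copy()
cv2.imwrite("pics/"+sys.argv[1]+".png",w); h=cv2.cvtColor(w,cv2.COLOR_BGR2HSV)
m=((h[...,0]>8)&(h[...,0]<28)&(h[...,1]>70)&(h[...,2]>120)).astype(np.uint8)
P=[]
for x in range(150,450,8):
    y=np.where(m[:300,x])[0]
    if len(y): P.append([x,y.min()])
P=np.array(P); Q=onplane(cal,P,.008); k=Q[:,0]>Q[:,0].max()-.025
print(fitc(Q[k],.055,[Q[:,0].max()-.055,.057]),k.sum()); print(readout.sense()["contact_force"])
E
python3 mat.py w2
```

```text
(array([0.52594009, 0.05738446]), np.float64(0.0007167240926692981)) 24
[-7.74072606  0.51562072 14.99319196]
```

Request:
step_arm(moves="0 0.2 0 0.02 0 0 0; 0 0.2 0 0 0 0 0; 0 0.2 0 0 0 0 0; 0 0.2 0 0 0 0 0; 0 0.2 0 0 0 0 0")

```text
time_s: 8.43
eef_pos: [0.5627, 0.0546, 0.0104]
eef_rot: [3.141, 0.355, -0.001]
contact_force: [-6.5, 0.6, 12.1]
grip_width: -0.0002
```

```bash
python3 mat.py w3
```

```text
(array([0.53622248, 0.05725284]), np.float64(0.0006626311839065591)) 24
[-6.77204411  0.33803704 12.42787172]
```

View pics/w3.png

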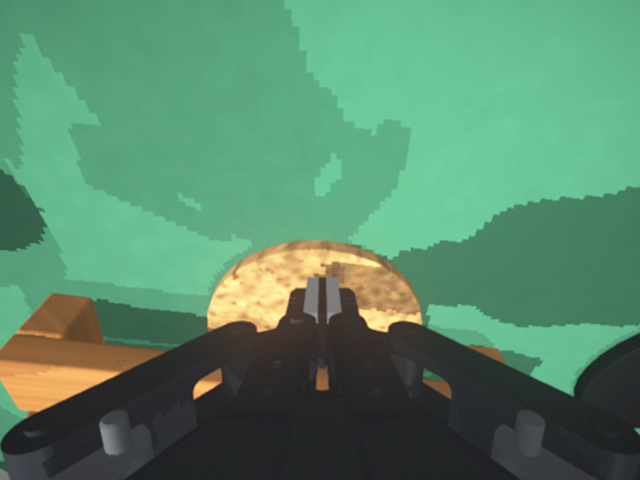

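Request:
step_arm(moves="0 0.3 0 0 0 0 0; 0 0.3 0 0 0 0 0; 0 0.3 0 0 0 0 0; 0 0.3 0 0 0 0 0; 0 0.3 0 0 0 0 0")

```text
time_s: 9.1
eef_pos: [0.5779, 0.0546, 0.0104]
eef_rot: [3.141, 0.355, -0.001]
contact_force: [-7.4, 0.0, 13.0]
grip_width: -0.0002
```

Request:
step_arm(moves="0 0.3 0 0 0 0 0; 0 0.3 0 0 0 0 0; 0 0.3 0 0 0 0 0; 0 0.3 0 0 0 0 0; 0 0.3 0 0 0 0 0")

```text
time_s: 9.72
eef_pos: [0.5929, 0.0546, 0.0104]
eef_rot: [3.141, 0.355, -0.001]
contact_force: [-7.3, 0.0, 12.3]
grip_width: 0.0001
```

Request:
step_arm(moves="0 0.3 0 0 0 0 0; 0 0.3 0 0 0 0 0; 0 0.3 0 0 0 0 0; 0 0.3 0 0 0 0 0; 0 0.3 0 0 0 0 0")

```text
time_s: 10.35
eef_pos: [0.608, 0.0546, 0.0104]
eef_rot: [3.141, 0.354, -0.001]
contact_force: [-6.2, 0.9, 12.5]
grip_width: 0.0001
```

```bash
python3 mat.py w4
```

```text
(array([0.58153369, 0.05686874]), np.float64(0.0007238592613788068)) 24
[-6.30980804  1.06657807 11.53901282]
```

Request:
step_arm(moves="0 0.35 -0.05 0 0 0 0; 0 0.35 -0.1 0 0 0 0; 0 0.35 -0.1 0 0 0 0; 0 0.35 -0.15 0 0 0 0; 0 0.35 -0.15 0 0 0 0")

```text
time_s: 11.02
eef_pos: [0.6258, 0.0495, 0.0104]
eef_rot: [-3.141, 0.354, -0.001]
contact_force: [-6.3, 1.5, 10.5]
grip_width: 0.0002
```

Request:
step_arm(moves="0 0.35 -0.2 0 0 0 0; 0 0.35 -0.2 0 0 0 0; 0 0.35 -0.2 0 0 0 0; 0 0.35 -0.2 0 0 0 0; 0 0.35 -0.2 0 0 0 0")

```text
time_s: 11.65
eef_pos: [0.6435, 0.0396, 0.0105]
eef_rot: [-3.141, 0.353, -0.001]
contact_force: [-6.2, 2.2, 11.3]
grip_width: 0.0002
```

Request:
step_arm(moves="0 0.35 -0.2 0 0 0 0; 0 0.35 -0.2 0 0 0 0; 0 0.35 -0.2 0 0 0 0; 0 0.35 -0.2 0 0 0 0; 0 0.35 -0.2 0 0 0 0")

```text
time_s: 12.28
eef_pos: [0.6611, 0.0297, 0.0105]
eef_rot: [-3.141, 0.353, -0.001]
contact_force: [-5.0, 2.3, 10.0]
grip_width: 0.0
```

```bash
python3 mat.py w5
```

```text
(array([0.72061822, 0.03500309]), np.float64(0.004500310402718276)) 38
[-5.16861081  1.7808685  10.05024505]
```

View pics/w5.png

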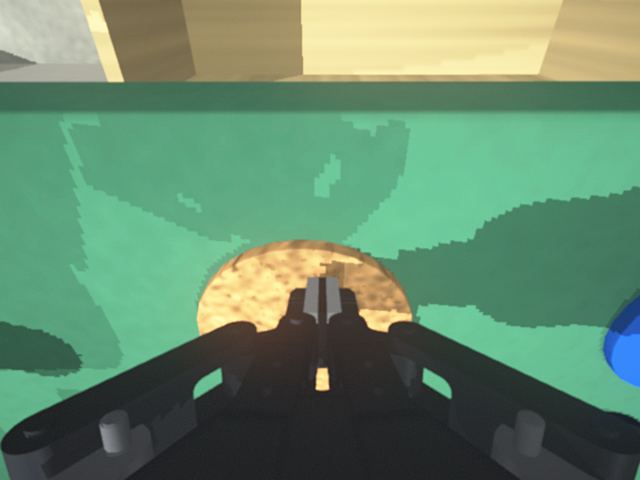

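Request:
step_arm(moves="0 0.35 -0.2 -0.01 0 0 0; 0 0.35 -0.2 0 0 0 0; 0 0.35 -0.2 0 0 0 0; 0 0.35 -0.2 0 0 0 0; 0 0.35 -0.2 0 0 0 0")

```text
time_s: 12.95
eef_pos: [0.6786, 0.0197, 0.0105]
eef_rot: [-3.141, 0.353, -0.001]
contact_force: [-5.4, 3.8, 10.9]
grip_width: -0.0003
```

Request:
step_arm(moves="0 0.35 -0.2 0 0 0 0; 0 0.35 -0.2 0 0 0 0; 0 0.35 -0.2 0 0 0 0; 0 0.35 -0.1 0 0 0 0; 0 0.35 0 0 0 0 0")

```text
time_s: 13.58
eef_pos: [0.696, 0.0123, 0.0105]
eef_rot: [3.142, 0.354, -0.001]
contact_force: [-6.0, 0.8, 10.3]
grip_width: 0.0
```

```bash
sed -i 's/k=Q\[:,0\]/k=0*Q[:,0]+1>0 #/; s/m\[:300,x\]/m[200:300,x]/; s/y.min()\]/y.min()+200]/' mat.py; python3 mat.py w6
python3 - <<'E'
from h import *
s=vision.camera("scene")[:,:,::-1];cv2.imwrite("pics/s6.png",s)
E
```

```text
(array([0.6695254 , 0.02074662]), np.float64(0.0008010683989978732)) 26
[-6.28175687  0.73808894 10.84205671]
```

View pics/w6.png

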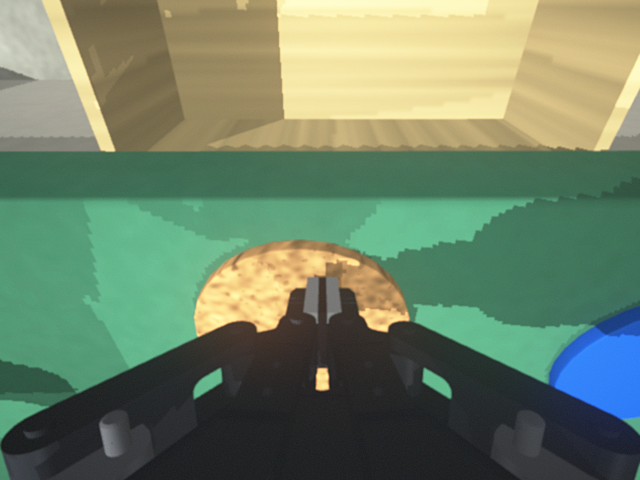

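View pics/s6.png

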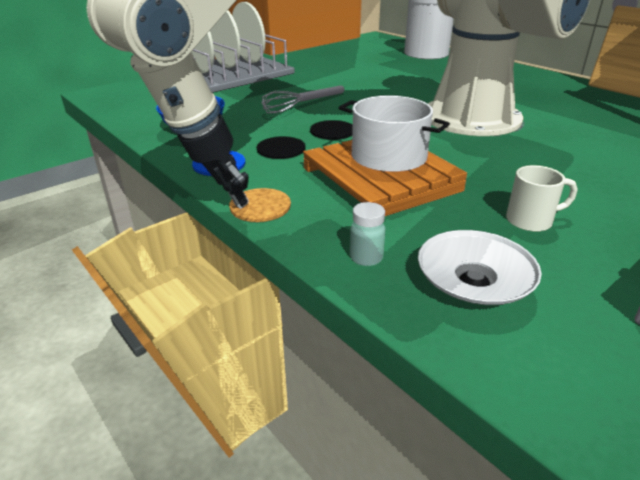

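The wrist view shows the mat ahead of the edge and centred on the bin, with bin walls at about px 110 and 600. In the scene view the mat is clear of the stand at (261,204) and everything else is in place. I'll lift off and go round behind it.

Request:
step_arm(moves="0 0 0 0.1 0 0 0; 0 0 0 0.5 0 0 0; 0 0 0 2 0 0 0; 0 -1 0 3 0 -0.07 0; 0 -2 0.2 2 0 -0.07 0")

```text
time_s: 14.3
eef_pos: [0.6688, 0.014, 0.0879]
eef_rot: [3.141, 0.204, -0.001]
contact_force: [0.1, -0.1, -0.1]
grip_width: -0.0001
```

Request:
step_arm(moves="0 -2.5 0.2 0 0 -0.07 0; 0 -2.5 0.2 0 0 -0.07 0; 0 -2.2 0.2 0 0 -0.07 0; 0 -1.1 0 0 0 0 0; 0 0 0 0 0 0 0")

```text
time_s: 14.92
eef_pos: [0.585, 0.0201, 0.0866]
eef_rot: [-3.142, -0.0, -0.001]
contact_force: [0.7, 0.1, 0.5]
grip_width: -0.0002
```

Run:
```python
from h import *
cal=vision.calibration("wrist"); w=vision.camera("wrist")[:,:,::-1].copy()
cv2.imwrite("pics/w7.png",w); h=cv2.cvtColor(w,cv2.COLOR_BGR2HSV)
m=((h[...,0]>8)&(h[...,0]<28)&(h[...,1]>70)&(h[...,2]>100)).astype(np.uint8)
u,v=proj(cal,[.6695,.02,.008])[0]; print(u,v)
cs,_=cv2.findContours(m,cv2.RETR_EXTERNAL,cv2.CHAIN_APPROX_NONE)
k=[k for k in cs if cv2.pointPolygonTest(k,(u,v),False)>=0][0][:,0,:]
Q=onplane(cal,k,.008);print(Q.min(0),Q.max(0),fitc(Q,.055,[.67,.02])); print(readout.sense()["eef_pos"])
```

```text
320.0895188734337 116.19358576785056
[ 0.61192708 -0.03352267  0.008     ] [0.7206071  0.07617288 0.008     ] (array([0.66623409, 0.02127481]), np.float64(0.0006518937726966387))
[0.58588078 0.0200777  0.08645005]
```

View pics/w7.png

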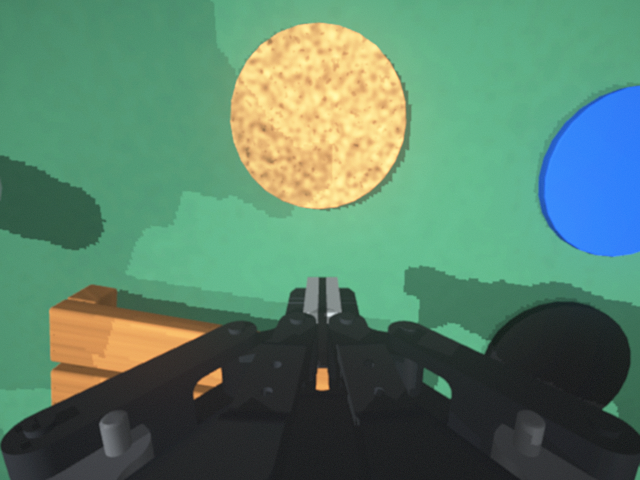

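The wrist view shows the whole mat at (320,116), with its centre at (0.667,0.021) and its rear rim at x=0.612. The fingertip is behind it at 0.585. I'll lower the tip and push.

Request:
step_arm(moves="0 0 0.1 -2.5 0 0 0; 0 0 0 -2.5 0 0 0; 0 0 0 -2 0 0 0; 0 0 0 -1 0 0 0; 0 0 0 -0.2 0 0 0")

```text
time_s: 15.6
eef_pos: [0.5844, 0.021, 0.003]
eef_rot: [3.142, 0.001, -0.001]
contact_force: [0.2, 0.8, 0.7]
grip_width: -0.0002
```

Request:
step_arm(moves="0 0 0 -0.05 0 0 0; 0 0.3 0 0 0 0 0; 0 0.4 0 0 0 0 0; 0 0.4 0 0 0 0 0; 0 0.4 0 0 0 0 0")

```text
time_s: 16.23
eef_pos: [0.5999, 0.0211, 0.0033]
eef_rot: [-3.142, -0.0, -0.001]
contact_force: [0.0, 0.6, -0.7]
grip_width: 0.0
```

Request:
step_arm(moves="0 0.5 0 0 0 0 0; 0 0.5 0 0 0 0 0; 0 0.5 0 0 0 0 0; 0 0.5 0 0 0 0 0; 0 0.5 0 0 0 0 0")

```text
time_s: 16.85
eef_pos: [0.6247, 0.0211, 0.003]
eef_rot: [-3.142, 0.0, -0.001]
contact_force: [-0.4, 1.1, 0.8]
grip_width: 0.0001
```

```bash
cat > m2.py <<'E'
from h import *
import sys
cal=vision.calibration("wrist"); w=vision.camera("wrist")[:,:,::-1].copy()
cv2.imwrite("pics/"+sys.argv[1]+".png",w)
E
python3 m2.py w8
```

```text
(no output)
```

View pics/w8.png

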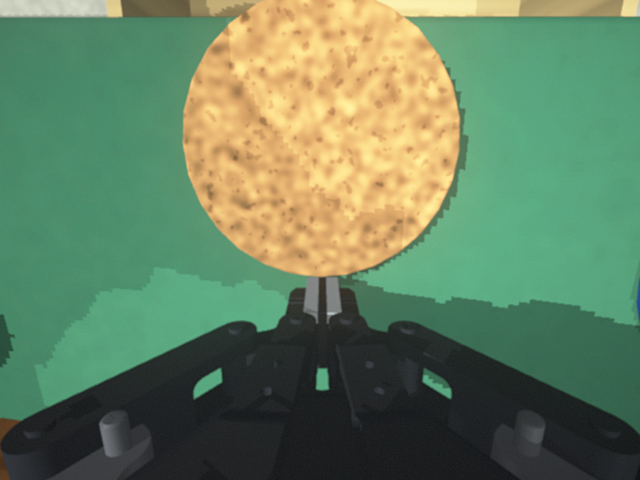

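Request:
step_arm(moves="0 0.5 0 0 0 0 0; 0 0.6 0 0 0 0 0; 0 0.7 0 0 0 0 0; 0 0.7 0 0 0 0 0; 0 0.7 0 0 0 0 0")

```text
time_s: 17.52
eef_pos: [0.6569, 0.0211, 0.0031]
eef_rot: [3.142, -0.0, -0.001]
contact_force: [-0.3, 0.7, 0.6]
grip_width: 0.0001
```

```bash
python3 m2.py w9
```

```text
(no output)
```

View pics/w9.png

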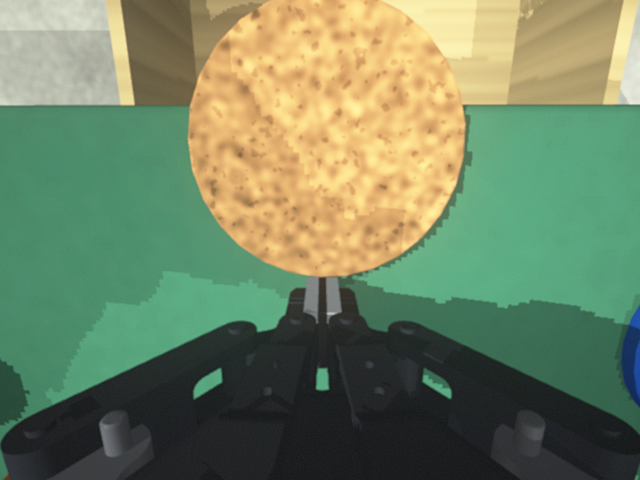

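The mat's front is over the bin, between the walls at px 130 and 610. Now the last push.

Request:
step_arm(moves="0 0.8 0 0 0 0 0; 0 1.2 0 0 0 0 0; 0 1.6 0 0 0 0 0; 0 1.8 0 0 0 0 0; 0 1.8 0 0.1 0 0 0")

```text
time_s: 18.2
eef_pos: [0.7296, 0.0211, 0.0041]
eef_rot: [-3.142, -0.0, -0.001]
contact_force: [0.6, 0.2, 0.0]
grip_width: -0.0001
```

Request:
step_arm(moves="0 1 0 0.2 0 0 0; 0 0 0 0 0 0 0; 0 0 0 0 0 0 0; 0 0 0 0 0 0 0; 0 0 0 0 0 0 0")

```text
time_s: 18.82
eef_pos: [0.738, 0.0211, 0.0061]
eef_rot: [3.142, 0.0, -0.001]
contact_force: [-0.7, 1.0, -0.0]
grip_width: -0.0002
```

```bash
python3 m2.py w10
python3 - <<'E'
from h import *
s=vision.camera("scene")[:,:,::-1];cv2.imwrite("pics/s10.png",s)
E
```

```text
(no output)
```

View pics/w10.png

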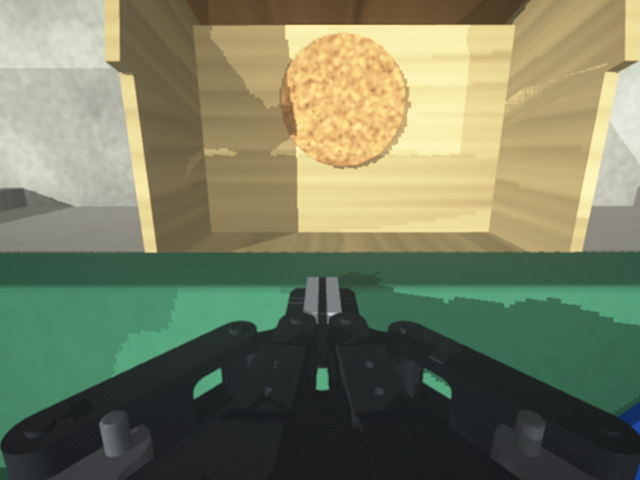

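View pics/s10.png

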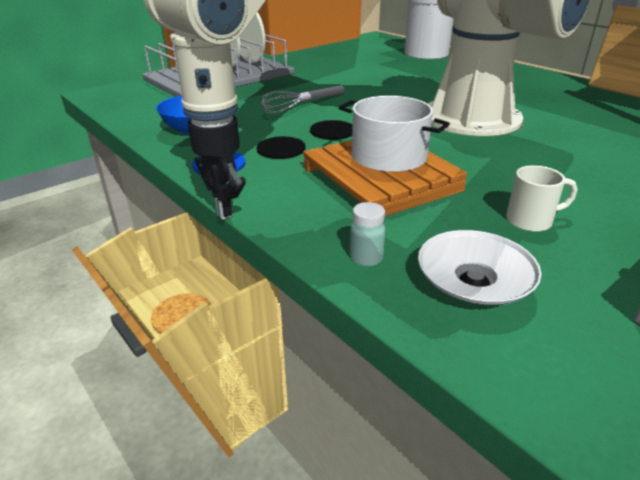

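The mat lies flat on the bin floor: (345,100) in the wrist view and (180,313) in the scene view. I'll raise the tool clear, check that nothing else moved, and hand in.

Request:
step_arm(moves="0 0 0 3 0 0 0; 0 0 0 4 0 0 0; 0 0 0 4 0 0 0; 0 0 0 4 0 0 0; 0 0 0 0 0 0 0")

```text
time_s: 19.55
eef_pos: [0.7407, 0.0212, 0.1605]
eef_rot: [-3.141, -0.007, -0.001]
contact_force: [0.2, 0.1, -0.5]
grip_width: -0.0
```

Request:
step_arm(moves="0 0 0 0 0 0 0; 0 0 0 0 0 0 0; 0 0 0 0 0 0 0; 0 0 0 0 0 0 0; 0 0 0 0 0 0 0")

```text
time_s: 20.18
eef_pos: [0.7383, 0.021, 0.1558]
eef_rot: [3.142, 0.0, -0.001]
contact_force: [0.2, 0.1, -0.7]
grip_width: -0.0001
```

Run:
```python
from h import *
from rig import ticket
s=vision.camera("scene")[:,:,::-1];cv2.imwrite("pics/s11.png",s)
a=cv2.imread("pics/scene0.png"); d=cv2.absdiff(a,s).max(2)
for n,(x0,y0,x1,y1) in dict(stand_pot=(345,90,470,215),jar=(350,203,386,265),lid=(415,230,542,305),mug=(505,165,580,230),black=(256,135,306,160),whisk=(262,85,345,113)).items():
    print(n,(d[y0:y1,x0:x1]>40).mean().round(4))
h=cv2.cvtColor(s,cv2.COLOR_BGR2HSV)
print(readout.sense()["contact_force"],readout.sense()["eef_pos"])
ticket.close_job()
```

```text
stand_pot 0.0291
jar 0.0
lid 0.0
mug 0.0
black 0.0
whisk 0.2892
[-0.17798822  0.21879662 -0.84860889] [0.73834445 0.02106746 0.15591885]
the job is handed in; nothing more can be done
```

View pics/s11.png

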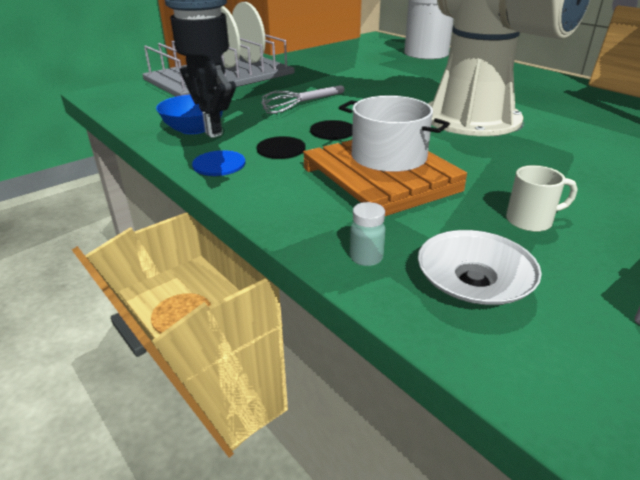

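The cork mat is in the bin, and I handed the job in at about 20 s. I drew it out flat with a closed, leaning fingertip, at readings of about 10–15 N. Then I pushed it by its rear rim over the edge, between the bin walls.

**Mat:** the last pictures show it lying flat on the bin floor, with the tool raised clear of everything.

**Bystanders:** comparing the last scene picture with the first showed no change at the jar, lid, mug and front black disc. The blue disc, bowl and second black disc were checked by eye only, and they look unmoved.

**Checks that did not come back clean:**
- **Whisk:** 29% of the pixels in its area changed. It appears in the same place and it was never approached, so I put this down to the robot's changed shadow.
- **Stand and pot:** 3% of the pixels changed. They also look unmoved, but I did not measure their position again.
- **First side view:** my first mat fit there landed on the wrong side of the arc. I refitted it before moving, and it then agreed with the wrist camera.

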